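Wind the copying cradle to its marker and set the brake

ROBOT

A 7-joint arm with a two-finger parallel gripper is mounted at the origin on the work surface. World frame = base frame: x ahead of the robot, y to its left, z up, the work surface at z = 0. Lengths are in m, angles in rad, forces in N, time in s.
With the tool pointing down it reaches from about 0.425 to 0.825 m from the base axis. Payload 3.6 kg.
Tool frame: the origin (TCP) lies at the very end of the fingers, on their centre line; the grasp point (between the pads) lies 19 mm behind it; z points along the fingers, y is the line along which they close (so a half turn about z gives the same grasp; the last joint's range is limited). The gripper opens to 93 mm and grips with 3 to 60 N. Pads are 15 mm wide; open, the fingers measure 128 mm over their backs; the gripper's body (75 mm by 188 mm) begins 65 mm behind the grasp point.
Start: joints at [1.181, 0.615, -0.013, 1.423, 0.008, 1.103, -0.04], TCP at [0.231, -0.607, 0.219] pointing down, gripper open.
Joint ranges: [-3.12, 3.12], [-0.3, 2.06], [-1.34, 1.32], [0.26, 2.42], [-1.36, 4.5], [0.01, 1.98], [-2.84, 2.84]. Speed limits (rad/s): [2.79, 2.79, 3.14, 3.14, 3.14, 3.14, 3.14].

INTERFACE

Orientations are given as [roll, pitch, yaw] about the fixed x, y, z axes, in that order (R = Rz(yaw) Ry(pitch) Rx(roll)).
In Python, from station import get_state, capture, calibration, close_job gives the robot as it stands.
- The arm moves only by the tool step_arm, never from a script. Its argument "moves" is a list of rows, each an object of numbers: "claw": the opening, from 0 (shut) to 1 (fully open); "tx", "ty", "tz": the shift along the tool's x, y, z in mm; "rx", "ry", "rz": the turn, a rotation vector about the tool's x, y, z in rad. In form: [{"claw": .., "tx": .., "ty": .., "tz": .., "rx": .., "ry": .., "rz": ..}, ...]. A call has 1 to 20 rows; each row shifts and turns the commanded pose from where the row before left it, along the tool's axes as they then stand; what a row does not reach is not made up. A row lasts 1/12 s, in which the tool goes at most 41.7 mm and 7.16 degrees, less where a joint would pass 70% of its speed; a pose out of reach is approached as far as the arm can. A call with a gripper value outside its range is refused whole. The fingers move at their own pace and stop on an object; "squeeze" is the grip in N (left out, the last holds). Time passes only in rows, so rows that do not move let the fingers close. It gives the time, the measured TCP pose, the force, the opening and the grip force at its end, in the units of the state.
- get_state(): the state, without advancing time (a new reading comes with each control period).
- capture(name): name is "scene" or "side" or "wrist"; returns the picture (480x640x3 uint8, red, green, blue); there is no depth.
- calibration(name): a dict with "fovy" (degrees; the focal length in pixels is half the picture's height over the tangent of half this angle, whatever the lens; pixels are square), "cx", "cy" (the principal point, pixels), "camera_from_world" (4x4, takes a point from world to camera coordinates); the wrist camera has in their place "T_tool_cam" (4x4, takes a point from camera to tool coordinates, whose origin is the TCP and whose axes are the flange's). Camera axes: x right, y down, z forward; pixel columns grow to the right and rows downward; lengths in m; the calibration is good to about 2 mm. The wrist camera is an equidistant fisheye: a pixel r from the principal point sees the ray r / f radians off the axis. A picture is of the moment at which its call begins: read the wrist's pose just before it. calibration takes no time and is no camera call.
- close_job(): hands the job in; it is judged then, once.
The state is a dict: "time_s": time; "q": joint angles; "qvel": joint speeds; "effort": joint torques, N m; "tool_pos": TCP position; "orientation": TCP orientation; "contact_force": force on the tool from outside, world axes, zero at the start; "wrist_torque": the same for the moment, N m; "grip_width": finger opening in m; "grasp_force": force on a finger pad.
Only numpy, scipy, OpenCV 4.12 (cv2) and the standard library are available. Lean on these libraries where they do the work, as an engineer would, in place of code of your own. Each camera call takes 0.05 s, during which the arm holds its last target. There are 200 camera calls.

TASK

With a fingertip only, push gently on an arm of the black three-armed handle and turn it until the pointer on the near edge of the copying cradle stands still between the two pins of the forked marker clip (not at the plain clip). Then push the brake lever round clockwise, seen from above, as far as it goes, and take the hand away. Do not push the cradle itself, pick nothing up, and leave the loose things on the stand and the bench where they are.

Things in the scene. Friction and masses are not known exactly. Their poses are not given: they have to be found in the camera images.
- stand: Fixed grey board 470 x 600 x 12 mm carrying the mechanism, yaw within 0.25 rad. Origin: on the bench right under the handle's upright axis; z up; the cradle's rails run along its y, on its +x side (away from the robot). Board spans x -140..330, y -300..300 mm. Gearbox under the handle, 80 mm square, 42 mm high, with a collar of radius 30 mm to 55 mm high.
- handle: Black three-armed handle lying flat, turning about the upright axis through its origin (on the bench). Hub radius 26, top 106 mm above the bench. Straight arms 120 degrees apart, 20 mm wide, 80 to 96 mm above the bench, with upright grips of radius 13 mm, top 126 mm, at 95 mm radius. Its x axis lies along arm 1. Stays where left; takes about 2 to 4 N at 65 mm radius.
- arm1_grip (a point): Centre line of the grip on arm 1, 95 mm from the axis, 88 mm above the bench (mid height of the arm).
- arm2_grip (a point): The same on arm 2, 120 degrees counterclockwise of arm 1.
- arm3_grip (a point): The same on arm 3, 240 degrees counterclockwise of arm 1.
- cradle: White deck 150 x 200 mm, top 62 mm, with a bound blue book strapped on (top 93 mm); not to be touched. Slides along the stand's y, its middle 240 mm (its origin 120 mm) beyond the handle's axis, geared to the handle: 1 rad counterclockwise from above moves it 30 mm towards the stand's +y, clockwise towards -y, stops at 129 mm either side of mid travel. The handle may need over half a turn.
- pointer (a point): Tip of the cradle's pointer, a white finger 6 mm wide on the cradle's edge towards the handle, 64 mm above the bench, 137 mm beyond the handle's axis. It passes just over the marker bar's clips.
- marker: The forked marker clip, fixed on the bar beside the cradle: dark steel block 24 x 46 mm, top 54 mm above the bench, with two upright pins of 8 mm diameter, top 65 mm, 15 mm either side of its middle along y. Origin on the bench under its middle; its y is along the rails. The pointer belongs midway between the pins (22 mm gap).
- plain_clip: An identical clip without pins, on the bar on the other side of the middle. To be ignored. Which side each clip is on varies.
- brake (a joint): Angle of the brake lever in rad, 0 to 1.3 (hard stop, brake fully on), growing clockwise seen from above. At 0 the lever points along the stand's -x (towards the robot), at 1.3 nearly along +y. Starts between 0 and 0.2; stays where left; takes about 2 N at 65 mm radius.
- brake_grip (a point): Point on the brake lever 80 mm from its upright axis, 77 mm above the bench, in the rubber stub (radius 9, top 108 mm) at its end. The lever is a straight dark steel bar 14 mm wide, 70 to 84 mm above the bench; its axis is at x 20, y 220 mm in the stand's frame, hub radius 16 mm, on a block 50 mm square and 50 mm high.
- weight: Loose brass paperweight, diameter 44 mm, 48 mm tall, on the stand's near left corner area. Leave alone.
- tape: Loose roll of paper tape, diameter 64 mm, 22 mm tall, on the stand's near right area. Leave alone.
- carton: Loose microfilm carton 75 x 75 x 36 mm on the stand, to the right of the handle. Leave alone.
- cup: Loose white cup, 100 mm tall, on the bench far left. Leave alone.
- paste: Loose paste jar, 85 mm tall, on the bench far left. Leave alone.
- brush: Loose brush on the bench far right. Leave alone.
- slides: Loose cardboard slide tray 110 x 110 x 50 mm on the bench far right. Leave alone.

How it is judged:
By the outcome, as a careful person would: the job done as asked, in the order asked, and still so for the second after the job is handed in, with the robot touching nothing.
It also fails if it takes over 67 s, if anything falls off the work surface, if the arm or the gripper's body presses on something with over 40 N, if the wrist force passes 120 N, or if a joint passes its speed limit or range.

## Working session

There is one attempt and no reset: what is moved stays moved. The work goes in short steps, Python scripts to look and compute and a tool call to move; the robot and the scene stay as the last step left them, time stands still between calls to the robot, and variables do not carry over. Pictures are saved under pics/ and viewed, at most 10 in all, crops included, and the job is handed in when it is done.

Besides the shell and the picture viewer there is one more tool, called after "Emit:" in YAML: its name, and indented under it one key for each argument. step_arm: Moves the arm, as the interface text tells. Its arguments: {"type":"object","properties":{"moves":{"type":"array"},"squeeze":{"type":"number"}},"required":["moves"]}

```bash
mkdir -p pics; cat > h.py <<'E'
import numpy as np, cv2
from station import get_state, capture, calibration, close_job
from scipy.spatial.transform import Rotation as Ro
def snap(n,f):
    im=capture(n); cv2.imwrite('pics/'+f,im[:,:,::-1]); return im
def ray(n,u,v):
    c=calibration(n); f=240/np.tan(np.radians(c['fovy'])/2)
    T=np.linalg.inv(np.array(c['camera_from_world']))
    return T[:3,3], T[:3,:3]@np.array([(u-c['cx'])/f,(v-c['cy'])/f,1])
def onz(n,u,v,z):
    o,d=ray(n,u,v); return o+d*(z-o[2])/d[2]
def proj(n,p):
    c=calibration(n); f=240/np.tan(np.radians(c['fovy'])/2)
    T=np.array(c['camera_from_world']); q=T[:3,:3]@np.array(p)+T[:3,3]
    return q[0]/q[2]*f+c['cx'], q[1]/q[2]*f+c['cy']
E
python3 - <<'E'
from h import *
snap('scene','s0.png'); snap('side','d0.png')
for n in('scene','side'):
    T=np.linalg.inv(np.array(calibration(n)['camera_from_world'])); print(n,T[:3].round(3).tolist())
s=get_state(); print(s['time_s'],s['tool_pos'],s['orientation'],s['contact_force'])
E
```

```text
scene [[0.806, 0.358, -0.471, 1.266], [0.592, -0.488, 0.641, -0.918], [-0.0, -0.796, -0.606, 0.923]]
side [[0.677, -0.569, 0.467, -0.289], [-0.736, -0.529, 0.421, -0.788], [0.008, -0.629, -0.777, 1.511]]
0.1 [ 0.2310637  -0.6067905   0.21760271] [-3.13928677e+00  1.00392765e-05  3.63900184e-01] [-0.54625033  0.25313773  0.66224698]
```

View pics/s0.png

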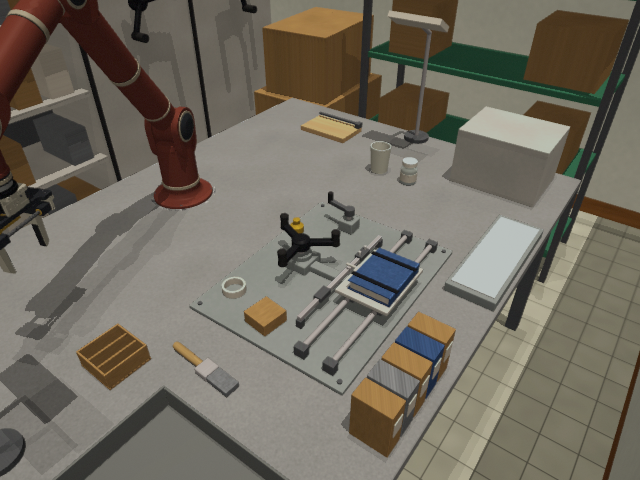

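View pics/d0.png

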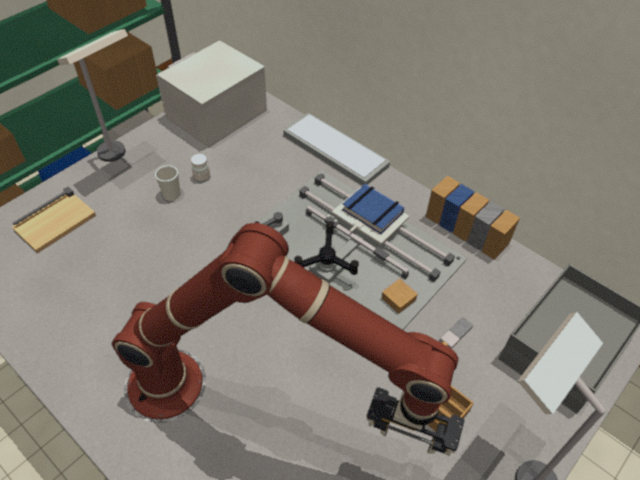

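The scene view shows the handle hub near (300,243), the brake near (345,215), the cradle near (380,280) and the marker bar to its left. The side view shows the same, with the brake partly hidden by the arm. I'll zoom both.

```bash
python3 - <<'E'
import cv2,numpy as np
a=cv2.imread('pics/s0.png')[185:335,250:450]; b=cv2.imread('pics/d0.png')[170:290,290:450]
cv2.imwrite('pics/c1.png',cv2.resize(a,None,fx=4,fy=4,interpolation=cv2.INTER_CUBIC))
cv2.imwrite('pics/c2.png',cv2.resize(b,None,fx=5,fy=5,interpolation=cv2.INTER_CUBIC))
E
```

```text
(no output)
```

View pics/c1.png

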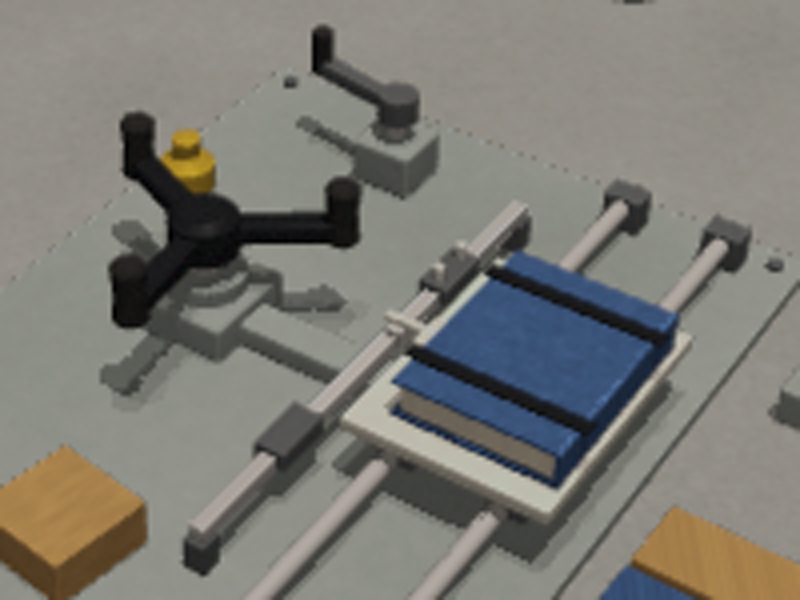

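View pics/c2.png

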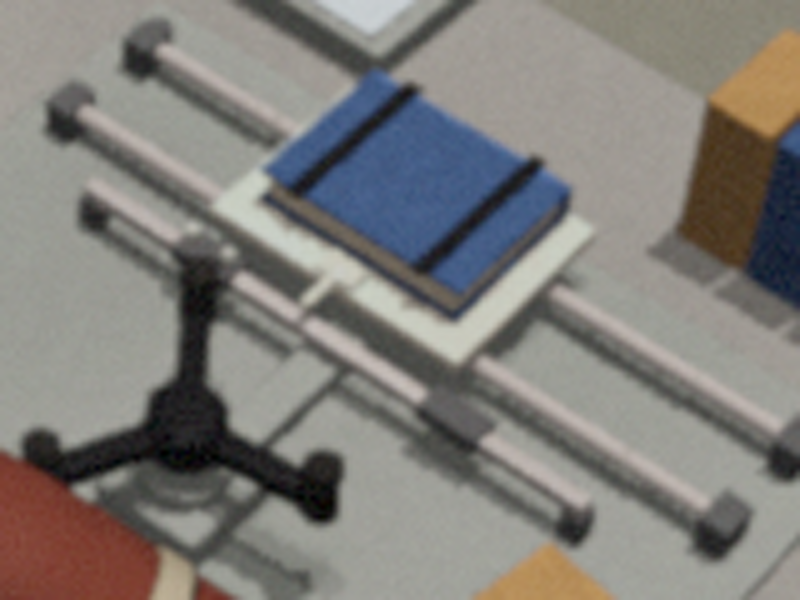

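The forked clip, with pins near crop (460,248) and (435,270), is on the bar's +y end. The plain clip (288,435) is on the -y end, and the pointer tip (392,318) lies between them. Next, convert these to metres.

```bash
python3 - <<'E'
from h import *
S=lambda x,y,z:onz('scene',250+(x+.5)/4-.5,185+(y+.5)/4-.5,z)
D=lambda x,y,z:onz('side',290+(x+.5)/5-.5,170+(y+.5)/5-.5,z)
hs,hd=S(205,213,.106),D(188,405,.106); print('hub',hs,hd)
h=(hs+hd)/2
for n,a,b in(('A',S(138,122,.126),D(322,463,.126)),('A2',S(138,122,.126),D(42,442,.126)),('B',S(343,187,.126),D(200,248,.126)),('C',S(128,268,.126),D(322,463,.126))):
    print(n,[(p.round(3),round(float(np.hypot(*(p-h)[:2])),3),round(float(np.degrees(np.arctan2(p[1]-h[1],p[0]-h[0]))),1)) for p in(a,b)])
e1,e2=S(520,208,.05),S(198,532,.05);f1,f2=D(92,185,.05),D(585,505,.05)
ya=[np.arctan2(-(a-b)[0],(a-b)[1]) for a,b in((e1,e2),(f1,f2))];print('yaw',ya)
y=np.mean(ya);R=np.array([[np.cos(y),np.sin(y)],[-np.sin(y),np.cos(y)]])
L=lambda p:((R@(p-h)[:2])*1000).round(1)
print('pointer',L(S(390,318,.064)),L(D(306,308,.064)))
print('clip',L(S(455,265,.054)),'plain',L(S(290,430,.054)),L(D(460,405,.054)))
print('brake hub',L(S(402,92,.09)),S(402,92,.09),'stub',L(S(323,33,.108)),S(323,33,.108))
E
```

```text
hub [ 0.57962572 -0.06976089  0.106     ] [ 0.57921121 -0.06759539  0.106     ]
A [(array([ 0.492, -0.034,  0.126]), 0.094, 158.3), (array([ 0.587, -0.163,  0.126]), 0.095, -85.1)]
A2 [(array([ 0.492, -0.034,  0.126]), 0.094, 158.3), (array([ 0.489, -0.034,  0.126]), 0.097, 159.2)]
B [(array([ 0.654, -0.012,  0.126]), 0.093, 37.3), (array([ 0.664, -0.002,  0.126]), 0.108, 38.6)]
C [(array([ 0.593, -0.166,  0.126]), 0.098, -82.2), (array([ 0.587, -0.163,  0.126]), 0.095, -85.1)]
yaw [np.float64(0.029666922216919047), np.float64(0.02503391107518379)]
pointer [137.7  19.7] [135.   16.6]
clip [138.1 105. ] plain [138.5 -99.8] [143.4 -98.9]
brake hub [ 19.  223.5] [0.59226638 0.15526079 0.09      ] stub [-61.  235.4] [0.51195867 0.16494212 0.108     ]
```

Everything checks against the given sizes: arms at 38°, 158° and -82° with 95 mm radius, pointer at x 137, brake hub at about (20,220). The cradle needs about +87 mm, or 2.9 rad counterclockwise. I'll push arm C with the shut fingers on its clockwise side. First move goes to above that spot.

Emit:
step_arm:
  moves:
    - {"claw": 0,"rz": 0.117}
    - {"claw": 0,"rz": 0.116}
    - {"claw": 0,"tx": 21.4,"ty": -24.1}
    - {"claw": 0,"tx": 21.4,"ty": -24.1}
    - {"claw": 0,"tx": 21.4,"ty": -24.1}
    - {"claw": 0,"tx": 21.4,"ty": -24.1}
    - {"claw": 0,"tx": 21.4,"ty": -24.1}
    - {"claw": 0,"tx": 21.4,"ty": -24.1}
    - {"claw": 0,"tx": 21.4,"ty": -24.1}
    - {"claw": 0,"tx": 21.4,"ty": -24.1}
    - {"claw": 0,"tx": 21.4,"ty": -24.1}
    - {"claw": 0,"tx": 21.4,"ty": -24.1}
    - {"claw": 0,"tx": 21.4,"ty": -24.1}
    - {"claw": 0,"tx": 21.4,"ty": -24.1}
    - {"claw": 0,"tx": 21.4,"ty": -24.1}
    - {"claw": 0,"tx": 21.4,"ty": -24.1}
    - {"claw": 0,"tx": 21.4,"ty": -24.1}
    - {"claw": 0,"tx": 21.4,"ty": -24.1}
    - {"claw": 0,"tx": 21.4,"ty": -24.1}
    - {"claw": 0,"tx": 21.4,"ty": -24.1}

```text
invalid input at $.moves[0]: expected keys claw, tx, ty, tz, rx, ry, rz
```

Emit:
step_arm:
  moves:
    - {"claw": 0,"tx": 0,"ty": 0,"tz": 0,"rx": 0,"ry": 0,"rz": 0.117}
    - {"claw": 0,"tx": 0,"ty": 0,"tz": 0,"rx": 0,"ry": 0,"rz": 0.116}
    - {"claw": 0,"tx": 21.4,"ty": -24.1,"tz": 0,"rx": 0,"ry": 0,"rz": 0}
    - {"claw": 0,"tx": 21.4,"ty": -24.1,"tz": 0,"rx": 0,"ry": 0,"rz": 0}
    - {"claw": 0,"tx": 21.4,"ty": -24.1,"tz": 0,"rx": 0,"ry": 0,"rz": 0}
    - {"claw": 0,"tx": 21.4,"ty": -24.1,"tz": 0,"rx": 0,"ry": 0,"rz": 0}
    - {"claw": 0,"tx": 21.4,"ty": -24.1,"tz": 0,"rx": 0,"ry": 0,"rz": 0}
    - {"claw": 0,"tx": 21.4,"ty": -24.1,"tz": 0,"rx": 0,"ry": 0,"rz": 0}
    - {"claw": 0,"tx": 21.4,"ty": -24.1,"tz": 0,"rx": 0,"ry": 0,"rz": 0}
    - {"claw": 0,"tx": 21.4,"ty": -24.1,"tz": 0,"rx": 0,"ry": 0,"rz": 0}
    - {"claw": 0,"tx": 21.4,"ty": -24.1,"tz": 0,"rx": 0,"ry": 0,"rz": 0}
    - {"claw": 0,"tx": 21.4,"ty": -24.1,"tz": 0,"rx": 0,"ry": 0,"rz": 0}
    - {"claw": 0,"tx": 21.4,"ty": -24.1,"tz": 0,"rx": 0,"ry": 0,"rz": 0}
    - {"claw": 0,"tx": 21.4,"ty": -24.1,"tz": 0,"rx": 0,"ry": 0,"rz": 0}
    - {"claw": 0,"tx": 21.4,"ty": -24.1,"tz": 0,"rx": 0,"ry": 0,"rz": 0}
    - {"claw": 0,"tx": 21.4,"ty": -24.1,"tz": 0,"rx": 0,"ry": 0,"rz": 0}
    - {"claw": 0,"tx": 21.4,"ty": -24.1,"tz": 0,"rx": 0,"ry": 0,"rz": 0}
    - {"claw": 0,"tx": 21.4,"ty": -24.1,"tz": 0,"rx": 0,"ry": 0,"rz": 0}
    - {"claw": 0,"tx": 21.4,"ty": -24.1,"tz": 0,"rx": 0,"ry": 0,"rz": 0}
    - {"claw": 0,"tx": 21.4,"ty": -24.1,"tz": 0,"rx": 0,"ry": 0,"rz": 0}

```text
time_s: 1.77
tool_pos: [0.5569, -0.1256, 0.2183]
orientation: [-3.141, 0.001, 0.131]
contact_force: [1.5, 0.6, 0.4]
grip_width: 0.0002
grasp_force: 0.0
```

```bash
python3 - <<'E'
from h import *
s=get_state(); print(s['q'],s['tool_pos'],s['orientation'])
print(calibration('wrist')); im=capture('wrist')
cv2.imwrite('pics/w0.png',im[:,:,::-1])
E
```

```text
[ 0.19135593  0.49109964 -0.0121049   1.65929868  0.00681165  0.99226123
 -1.26296404] [ 0.55694567 -0.12558071  0.21828298] [-3.14127310e+00  9.74752100e-04  1.30881396e-01]
{'fovy': 65.70646984690485, 'cx': 321.00474248270893, 'cy': 242.15160571743718, 'T_tool_cam': array([[ 1.50798335e-04, -9.56885936e-01, -2.90463909e-01,
         8.06450910e-02],
       [ 9.99999485e-01, -1.47133048e-04,  1.00386930e-03,
        -3.01682862e-04],
       [-1.00332526e-03, -2.90463911e-01,  9.56885421e-01,
        -1.66476043e-01],
       [ 0.00000000e+00,  0.00000000e+00,  0.00000000e+00,
         1.00000000e+00]])}
```

View pics/w0.png

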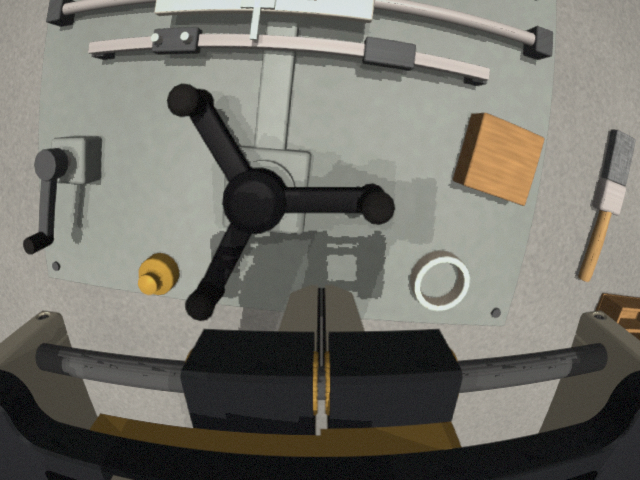

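The wrist view shows hub (254,200), grips (376,204), (184,100), (201,304), pointer tip (253,40) and fork pins (155,38), (184,36). The brake hub is at (50,164) and its stub at (37,242). I'll measure from this.

```bash
cat >> h.py <<'E'
def wz(s,u,v,z):
    c=calibration('wrist'); f=240/np.tan(np.radians(c['fovy'])/2); T=np.array(c['T_tool_cam'])
    du,dv=u-c['cx'],v-c['cy']; r=np.hypot(du,dv); a=r/f
    d=np.array([np.sin(a)*du/r,np.sin(a)*dv/r,np.cos(a)])
    R=Ro.from_euler('xyz',s['orientation']).as_matrix()
    o=np.array(s['tool_pos'])+R@T[:3,3]; d=R@T[:3,:3]@d
    return o+d*(z-o[2])/d[2]
E
python3 - <<'E'
from h import *
s=get_state(); W=lambda u,v,z:wz(s,u,v,z)
h=W(254,200,.106);print('hub',h)
for p in((377,206),(183,99),(200,306)):
    g=W(*p,.126);print('grip',g,np.hypot(*(g-h)[:2]),np.degrees(np.arctan2(*(g-h)[1::-1])))
b1,b2=W(92,46,.05),W(486,78,.05);y=np.arctan2(-(b1-b2)[0],(b1-b2)[1]);print('yaw',y)
R=np.array([[np.cos(y),np.sin(y)],[-np.sin(y),np.cos(y)]])
for n,p in dict(ptr=(254,39,.064),pinL=(155,38,.065),pinR=(184,36,.065),bh=(52,162,.09),stub=(33,244,.108)).items():
    q=W(*p);print(n,q,R@(q-h)[:2]*1000)
E
```

```text
hub [ 0.58395596 -0.0603741   0.106     ]
grip [ 0.59615309 -0.15121975  0.126     ] 0.0916607933844069 -82.35307887669404
grip [ 0.65548862 -0.00250833  0.126     ] 0.0920074441480118 38.97084909406088
grip [ 0.49651143 -0.02647591  0.126     ] 0.09378504239955698 158.81099525279123
yaw 0.02299470942954828
ptr [ 0.71741624 -0.03497147  0.064     ] [134.00907672  22.32730599]
pinL [0.71573773 0.05907592 0.065     ] [134.49340691 116.38842507]
pinR [0.71747439 0.0298835  0.065     ] [135.55840024  87.16379137]
bh [0.59554071 0.15030039 0.09      ] [ 16.42565534 210.35243309]
stub [0.5155894  0.16589402 0.108     ] [-63.14597452 227.78023332]
```

The wrist and fixed-camera positions differ by about 8 mm in y. I'll check which is right against the fingertip seen by the fixed cameras.

```bash
python3 - <<'E'
from h import *
s=get_state();out=[]
for n in('scene','side'):
    im=capture(n)[:,:,::-1].copy(); cv2.imwrite(f'pics/{n}1.png',im)
    u,v=proj(n,s['tool_pos']); print(n,u,v,proj(n,[.58,-.069,.106]))
    x0,y0=int(u)-40,int(v)-70
    c=cv2.resize(im[y0:y0+120,x0:x0+80],None,fx=5,fy=5,interpolation=cv2.INTER_CUBIC)
    cv2.circle(c,(int((u-x0+.5)*5),int((v-y0+.5)*5)),4,(0,0,255),1); out.append(c); print(x0,y0)
cv2.imwrite('pics/tip.png',np.hstack(out))
E
```

```text
scene 282.9281959631574 208.97003858239094 (np.float64(301.15495935088774), np.float64(237.7888826961967))
242 138
side 337.19357550409086 238.36277539436816 (np.float64(327.7304577557797), np.float64(250.69967381689312))
297 168
```

View pics/tip.png

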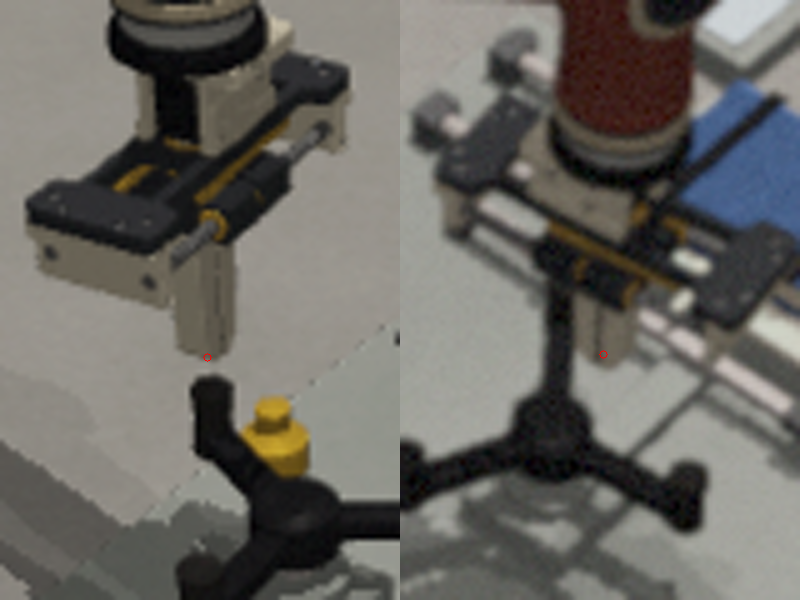

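The fixed cameras match the TCP in both views (marker on the fingertip), so I keep the hub at (0.580,-0.069) and use the wrist only for relative measures. Descend, make contact and begin turning.

Emit:
step_arm:
  moves:
    - {"claw": 0,"tx": 0,"ty": 0,"tz": 23.7,"rx": 0,"ry": 0,"rz": 0}
    - {"claw": 0,"tx": 0,"ty": 0,"tz": 23.7,"rx": 0,"ry": 0,"rz": 0}
    - {"claw": 0,"tx": 0,"ty": 0,"tz": 23.7,"rx": 0,"ry": 0,"rz": 0}
    - {"claw": 0,"tx": 0,"ty": 0,"tz": 23.7,"rx": 0,"ry": 0,"rz": 0}
    - {"claw": 0,"tx": 0,"ty": 0,"tz": 23.7,"rx": 0,"ry": 0,"rz": 0}
    - {"claw": 0,"tx": 0,"ty": 0,"tz": 23.7,"rx": 0,"ry": 0,"rz": 0}
    - {"claw": 0,"tx": 3,"ty": 0,"tz": 0,"rx": 0,"ry": 0,"rz": 0}
    - {"claw": 0,"tx": 3,"ty": 0,"tz": 0,"rx": 0,"ry": 0,"rz": 0}
    - {"claw": 0,"tx": 3,"ty": 0,"tz": 0,"rx": 0,"ry": 0,"rz": 0}
    - {"claw": 0,"tx": 3,"ty": 0,"tz": 0,"rx": 0,"ry": 0,"rz": 0}
    - {"claw": 0,"tx": 3.27,"ty": 0.95,"tz": 0,"rx": 0,"ry": 0,"rz": -0.06}
    - {"claw": 0,"tx": 3.27,"ty": 0.95,"tz": 0,"rx": 0,"ry": 0,"rz": -0.06}
    - {"claw": 0,"tx": 3.27,"ty": 0.95,"tz": 0,"rx": 0,"ry": 0,"rz": -0.06}
    - {"claw": 0,"tx": 3.27,"ty": 0.95,"tz": 0,"rx": 0,"ry": 0,"rz": -0.06}
    - {"claw": 0,"tx": 3.27,"ty": 0.95,"tz": 0,"rx": 0,"ry": 0,"rz": -0.06}
    - {"claw": 0,"tx": 3.27,"ty": 0.95,"tz": 0,"rx": 0,"ry": 0,"rz": -0.06}
    - {"claw": 0,"tx": 3.27,"ty": 0.95,"tz": 0,"rx": 0,"ry": 0,"rz": -0.06}
    - {"claw": 0,"tx": 3.27,"ty": 0.95,"tz": 0,"rx": 0,"ry": 0,"rz": -0.06}

```text
time_s: 3.42
tool_pos: [0.5938, -0.1257, 0.0774]
orientation: [-3.141, 0.004, 0.613]
contact_force: [-3.8, -1.2, 0.9]
grip_width: 0.0002
grasp_force: 2.1
```

```bash
cat > st.py <<'E'
from h import *
s=get_state(); h=np.array([.58,-.069]);y=s['orientation'][2]
d=np.array(s['tool_pos'])[:2]-h; t=np.array([np.cos(y),np.sin(y)]);r=np.array([np.sin(y),-np.cos(y)])
print('t',s['time_s'],'tang,rad',d@t*1000,d@r*1000,'arm deg',np.degrees(y)-90,'F tool',np.dot(s['contact_force'][:2],t),np.dot(s['contact_force'][:2],r),'q',np.round(s['q'],2),s['tool_pos'][2])
E
python3 st.py
```

```text
t 3.4167 tang,rad -21.281395426978428 54.295004088969314 arm deg -54.903263835747836 F tool -3.7947453294657008 -1.2133952493322013 q [ 0.26  0.71 -0.15  1.7   0.15  0.74 -0.92] 0.07742441574296104
```

Contact holds at about 4 N and the radius is steady. Continue.

Emit:
step_arm:
  moves:
    - {"claw": 0,"tx": 3.27,"ty": 0.98,"tz": 0,"rx": 0,"ry": 0,"rz": -0.06}
    - {"claw": 0,"tx": 3.27,"ty": 0.98,"tz": 0,"rx": 0,"ry": 0,"rz": -0.06}
    - {"claw": 0,"tx": 3.27,"ty": 0.98,"tz": 0,"rx": 0,"ry": 0,"rz": -0.06}
    - {"claw": 0,"tx": 3.27,"ty": 0.98,"tz": 0,"rx": 0,"ry": 0,"rz": -0.06}
    - {"claw": 0,"tx": 3.27,"ty": 0.98,"tz": 0,"rx": 0,"ry": 0,"rz": -0.06}
    - {"claw": 0,"tx": 3.27,"ty": 0.98,"tz": 0,"rx": 0,"ry": 0,"rz": -0.06}
    - {"claw": 0,"tx": 3.27,"ty": 0.98,"tz": 0,"rx": 0,"ry": 0,"rz": -0.06}
    - {"claw": 0,"tx": 3.27,"ty": 0.98,"tz": 0,"rx": 0,"ry": 0,"rz": -0.06}
    - {"claw": 0,"tx": 3.27,"ty": 0.98,"tz": 0,"rx": 0,"ry": 0,"rz": -0.06}
    - {"claw": 0,"tx": 3.27,"ty": 0.98,"tz": 0,"rx": 0,"ry": 0,"rz": -0.06}
    - {"claw": 0,"tx": 3.27,"ty": 0.98,"tz": 0,"rx": 0,"ry": 0,"rz": -0.06}
    - {"claw": 0,"tx": 3.27,"ty": 0.98,"tz": 0,"rx": 0,"ry": 0,"rz": -0.06}
    - {"claw": 0,"tx": 3.27,"ty": 0.98,"tz": 0,"rx": 0,"ry": 0,"rz": -0.06}
    - {"claw": 0,"tx": 3.27,"ty": 0.98,"tz": 0,"rx": 0,"ry": 0,"rz": -0.06}
    - {"claw": 0,"tx": 3.27,"ty": 0.98,"tz": 0,"rx": 0,"ry": 0,"rz": -0.06}
    - {"claw": 0,"tx": 3.27,"ty": 0.98,"tz": 0,"rx": 0,"ry": 0,"rz": -0.06}

```text
time_s: 4.75
tool_pos: [0.6331, -0.0901, 0.0776]
orientation: [-3.141, 0.004, 1.571]
contact_force: [-1.6, -2.3, -1.0]
grip_width: 0.0007
grasp_force: 1.3
```

```bash
python3 st.py
```

```text
t 4.75 tang,rad -21.11296512247286 53.07554666686053 arm deg 0.03234098914796846 F tool -2.287793714538389 -1.642029176986185 q [ 0.34  0.78 -0.41  1.59  0.39  0.85 -0.22] 0.07758254258152432
```

Emit:
step_arm:
  moves:
    - {"claw": 0,"tx": 3.27,"ty": 1.05,"tz": 0,"rx": 0,"ry": 0,"rz": -0.06}
    - {"claw": 0,"tx": 3.27,"ty": 1.05,"tz": 0,"rx": 0,"ry": 0,"rz": -0.06}
    - {"claw": 0,"tx": 3.27,"ty": 1.05,"tz": 0,"rx": 0,"ry": 0,"rz": -0.06}
    - {"claw": 0,"tx": 3.27,"ty": 1.05,"tz": 0,"rx": 0,"ry": 0,"rz": -0.06}
    - {"claw": 0,"tx": 3.27,"ty": 1.05,"tz": 0,"rx": 0,"ry": 0,"rz": -0.06}
    - {"claw": 0,"tx": 3.27,"ty": 1.05,"tz": 0,"rx": 0,"ry": 0,"rz": -0.06}
    - {"claw": 0,"tx": 3.27,"ty": 1.05,"tz": 0,"rx": 0,"ry": 0,"rz": -0.06}
    - {"claw": 0,"tx": 3.27,"ty": 1.05,"tz": 0,"rx": 0,"ry": 0,"rz": -0.06}
    - {"claw": 0,"tx": 3.27,"ty": 1.05,"tz": 0,"rx": 0,"ry": 0,"rz": -0.06}
    - {"claw": 0,"tx": 3.27,"ty": 1.05,"tz": 0,"rx": 0,"ry": 0,"rz": -0.06}
    - {"claw": 0,"tx": 3.27,"ty": 1.05,"tz": 0,"rx": 0,"ry": 0,"rz": -0.06}
    - {"claw": 0,"tx": 3.27,"ty": 1.05,"tz": 0,"rx": 0,"ry": 0,"rz": -0.06}
    - {"claw": 0,"tx": 3.27,"ty": 1.05,"tz": 0,"rx": 0,"ry": 0,"rz": -0.06}
    - {"claw": 0,"tx": 3.27,"ty": 1.05,"tz": 0,"rx": 0,"ry": 0,"rz": -0.06}
    - {"claw": 0,"tx": 3.27,"ty": 1.05,"tz": 0,"rx": 0,"ry": 0,"rz": -0.06}
    - {"claw": 0,"tx": 3.27,"ty": 1.05,"tz": 0,"rx": 0,"ry": 0,"rz": -0.06}
    - {"claw": 0,"tx": 3.27,"ty": 1.05,"tz": 0,"rx": 0,"ry": 0,"rz": -0.06}
    - {"claw": 0,"tx": 3.27,"ty": 1.05,"tz": 0,"rx": 0,"ry": 0,"rz": -0.06}
    - {"claw": 0,"tx": 0,"ty": 0,"tz": 0,"rx": 0,"ry": 0,"rz": 0}

```text
time_s: 6.33
tool_pos: [0.6237, -0.0305, 0.0782]
orientation: [3.14, 0.005, 2.65]
contact_force: [1.5, -1.5, 0.9]
grip_width: 0.0002
grasp_force: 1.0
```

```bash
python3 st.py; python3 - <<'E'
from h import *
s=[capture('scene')[:,:,::-1][200:300,310:410],capture('side')[:,:,::-1][180:280,295:395]]
cv2.imwrite('pics/p2.png',np.hstack([cv2.resize(i,None,fx=4,fy=4,interpolation=cv2.INTER_CUBIC) for i in s]))
E
```

```text
t 6.3333 tang,rad -20.382626577097277 54.533829678147114 arm deg 61.8444174546656 F tool -2.0793125629524023 -0.615133420132459 q [ 0.4   0.82 -0.69  1.64  0.63  0.91  0.55] 0.0781888144920424
```

View pics/p2.png

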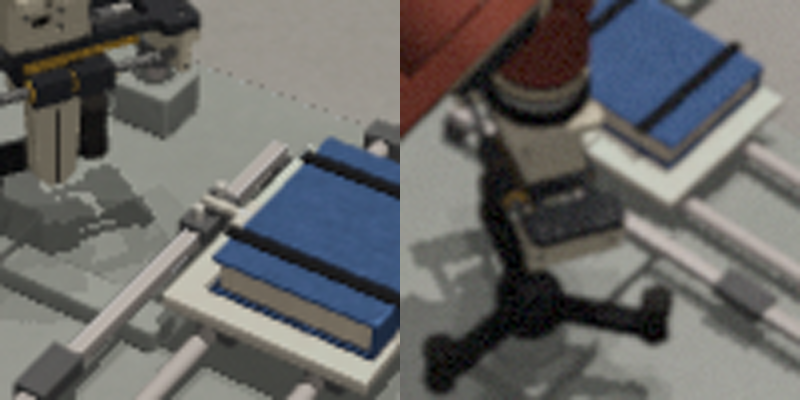

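The pointer is now close to the fork: pins near (218,185) and (193,212) in the left half, with the pointer finger by them. The wrist camera can't see it from here, so I'll back off, rise and turn for an accurate look.

Emit:
step_arm:
  moves:
    - {"claw": 0,"tx": -6,"ty": 0,"tz": 0,"rx": 0,"ry": 0,"rz": 0}
    - {"claw": 0,"tx": -6,"ty": 0,"tz": 0,"rx": 0,"ry": 0,"rz": 0}
    - {"claw": 0,"tx": 0,"ty": 0,"tz": -20,"rx": 0,"ry": 0,"rz": 0}
    - {"claw": 0,"tx": 0,"ty": 0,"tz": -25,"rx": 0,"ry": 0,"rz": 0}
    - {"claw": 0,"tx": 0,"ty": 0,"tz": -25,"rx": 0,"ry": 0,"rz": 0.1}
    - {"claw": 0,"tx": 0,"ty": 0,"tz": -25,"rx": 0,"ry": 0,"rz": 0.12}
    - {"claw": 0,"tx": 0,"ty": 0,"tz": -25,"rx": 0,"ry": 0,"rz": 0.12}
    - {"claw": 0,"tx": 0,"ty": 0,"tz": 0,"rx": 0,"ry": 0,"rz": 0.12}
    - {"claw": 0,"tx": 0,"ty": 0,"tz": 0,"rx": 0,"ry": 0,"rz": 0.12}
    - {"claw": 0,"tx": 0,"ty": 0,"tz": 0,"rx": 0,"ry": 0,"rz": 0.12}
    - {"claw": 0,"tx": 0,"ty": 0,"tz": 0,"rx": 0,"ry": 0,"rz": 0.12}
    - {"claw": 0,"tx": 0,"ty": 0,"tz": 0,"rx": 0,"ry": 0,"rz": 0.12}
    - {"claw": 0,"tx": 0,"ty": 0,"tz": 0,"rx": 0,"ry": 0,"rz": 0.12}
    - {"claw": 0,"tx": 0,"ty": 0,"tz": 0,"rx": 0,"ry": 0,"rz": 0.12}
    - {"claw": 0,"tx": 0,"ty": 0,"tz": 0,"rx": 0,"ry": 0,"rz": 0.12}
    - {"claw": 0,"tx": 0,"ty": 0,"tz": 0,"rx": 0,"ry": 0,"rz": 0.12}
    - {"claw": 0,"tx": 0,"ty": 0,"tz": 0,"rx": 0,"ry": 0,"rz": 0}
    - {"claw": 0,"tx": 0,"ty": 0,"tz": 0,"rx": 0,"ry": 0,"rz": 0}

```text
time_s: 7.93
tool_pos: [0.6322, -0.035, 0.1964]
orientation: [-3.141, 0.0, 1.234]
contact_force: [-0.1, -0.1, 0.6]
grip_width: 0.0006
grasp_force: 0.0
```

```bash
python3 - <<'E'
from h import *
s=get_state();print(s['tool_pos'],s['orientation'],s['contact_force'],s['time_s']); snap('wrist','w2.png')
E
```

```text
[ 0.63215735 -0.03502542  0.19643864] [-3.14113424e+00  6.59405422e-06  1.23398441e+00] [-0.11588458 -0.13749097  0.57670939] 7.9333
```

View pics/w2.png

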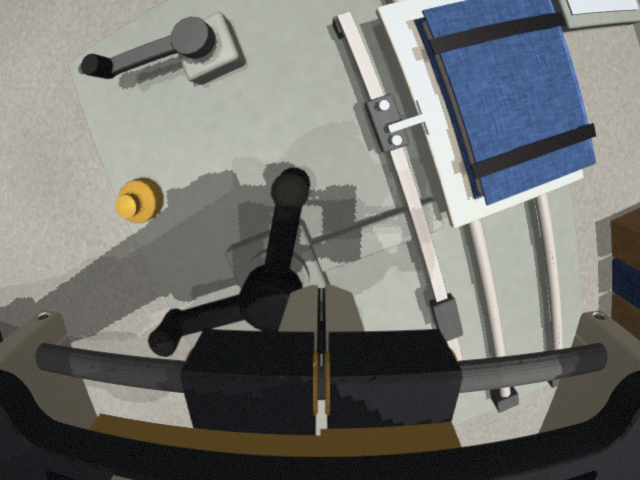

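The pointer tip (391,128) is already between the pins (384,105) and (397,140), a little short of the middle. Now to quantify it.

```bash
python3 - <<'E'
from h import *
s=get_state(); im=cv2.imread('pics/w2.png')
g=cv2.cvtColor(im,cv2.COLOR_BGR2GRAY); m=((g>205)*255).astype('uint8'); m[:, :375]=0; m[:,440:]=0; m[:90]=0;m[155:]=0
n,l,st,c=cv2.connectedComponentsWithStats(m)
for i in range(1,n):
    if st[i,4]>10: print(st[i],c[i].round(1))
P=lambda u,v,z:wz(s,u,v,z)
a,b=P(384,105,.065),P(397,140,.065); d=(a-b)/np.linalg.norm(a-b); print(np.linalg.norm(a-b))
for p in((392,128),(400,125.5),(410,122.5)): print((P(*p,.064)-(a+b)/2)@d*1000)
for n_,p,z in(('brhub',(194,38),.09),('stub',(92,66),.108),('hub',(270,297),.106),('gripC',(290,187),.126)): print(n_,P(*p,z))
E
```

```text
[375  90   8   8  50] [378.  93.]
[ 389   90   51   65 1266] [425.3 117.1]
[380 100   9  10  73] [383.9 104.6]
[393 136   9   9  68] [396.8 139.8]
[391 148  14   7  72] [397.7 151.6]
0.03008820104700422
-4.606773231034574
-4.858806096481931
-5.239281643280611
brhub [0.59404973 0.1457177  0.09      ]
stub [0.51372528 0.15982856 0.108     ]
hub [ 0.58115217 -0.06073854  0.106     ]
gripC [0.62807719 0.01521305 0.126     ]
```

It is 4.8 mm short, about 0.16 rad. I'll go back to the contact and push that much more.

Emit:
step_arm:
  moves:
    - {"claw": 0,"tx": 0,"ty": 0,"tz": 0,"rx": 0,"ry": 0,"rz": -0.12}
    - {"claw": 0,"tx": 0,"ty": 0,"tz": 0,"rx": 0,"ry": 0,"rz": -0.12}
    - {"claw": 0,"tx": 0,"ty": 0,"tz": 0,"rx": 0,"ry": 0,"rz": -0.12}
    - {"claw": 0,"tx": 0,"ty": 0,"tz": 0,"rx": 0,"ry": 0,"rz": -0.12}
    - {"claw": 0,"tx": 0,"ty": 0,"tz": 0,"rx": 0,"ry": 0,"rz": -0.12}
    - {"claw": 0,"tx": 0,"ty": 0,"tz": 0,"rx": 0,"ry": 0,"rz": -0.12}
    - {"claw": 0,"tx": 0,"ty": 0,"tz": 0,"rx": 0,"ry": 0,"rz": -0.12}
    - {"claw": 0,"tx": 0,"ty": 0,"tz": 0,"rx": 0,"ry": 0,"rz": -0.12}
    - {"claw": 0,"tx": 0,"ty": 0,"tz": 0,"rx": 0,"ry": 0,"rz": -0.12}
    - {"claw": 0,"tx": 0,"ty": 0,"tz": 0,"rx": 0,"ry": 0,"rz": -0.12}
    - {"claw": 0,"tx": 0,"ty": 0,"tz": 0,"rx": 0,"ry": 0,"rz": -0.12}
    - {"claw": 0,"tx": 0,"ty": 0,"tz": 0,"rx": 0,"ry": 0,"rz": -0.1}
    - {"claw": 0,"tx": 0,"ty": 0,"tz": 30,"rx": 0,"ry": 0,"rz": 0}
    - {"claw": 0,"tx": 0,"ty": 0,"tz": 30,"rx": 0,"ry": 0,"rz": 0}
    - {"claw": 0,"tx": 0,"ty": 0,"tz": 30,"rx": 0,"ry": 0,"rz": 0}
    - {"claw": 0,"tx": 0,"ty": 0,"tz": 30,"rx": 0,"ry": 0,"rz": 0}
    - {"claw": 0,"tx": 0,"ty": 0,"tz": 0,"rx": 0,"ry": 0,"rz": 0}

```text
time_s: 9.4
tool_pos: [0.6277, -0.0369, 0.0703]
orientation: [-3.135, -0.01, 2.652]
contact_force: [0.1, -0.3, -0.4]
grip_width: 0.0003
grasp_force: 0.0
```

Emit:
step_arm:
  moves:
    - {"claw": 0,"tx": 3,"ty": 0,"tz": 0,"rx": 0,"ry": 0,"rz": 0}
    - {"claw": 0,"tx": 3,"ty": 0,"tz": 0,"rx": 0,"ry": 0,"rz": 0}
    - {"claw": 0,"tx": 3,"ty": 0,"tz": 0,"rx": 0,"ry": 0,"rz": 0}
    - {"claw": 0,"tx": 3,"ty": 0,"tz": 0,"rx": 0,"ry": 0,"rz": 0}
    - {"claw": 0,"tx": 2.2,"ty": 0.7,"tz": 0,"rx": 0,"ry": 0,"rz": -0.04}
    - {"claw": 0,"tx": 2.2,"ty": 0.7,"tz": 0,"rx": 0,"ry": 0,"rz": -0.04}
    - {"claw": 0,"tx": 2.2,"ty": 0.7,"tz": 0,"rx": 0,"ry": 0,"rz": -0.04}
    - {"claw": 0,"tx": 2.2,"ty": 0.7,"tz": 0,"rx": 0,"ry": 0,"rz": -0.04}
    - {"claw": 0,"tx": 0,"ty": 0,"tz": 0,"rx": 0,"ry": 0,"rz": 0}
    - {"claw": 0,"tx": 0,"ty": 0,"tz": 0,"rx": 0,"ry": 0,"rz": 0}

```text
time_s: 10.23
tool_pos: [0.6167, -0.0229, 0.0784]
orientation: [3.139, 0.005, 2.81]
contact_force: [2.9, 0.1, 0.8]
grip_width: 0.0009
grasp_force: 1.3
```

```bash
python3 st.py
```

```text
t 10.2333 tang,rad -19.655620432896015 55.49309722835167 arm deg 70.99984719014216 F tool -2.695664415049895 1.0599827756577147 q [ 0.42  0.83 -0.73  1.66  0.67  0.91  0.67] 0.07843670640614116
```

Emit:
step_arm:
  moves:
    - {"claw": 0,"tx": -6,"ty": 0,"tz": 0,"rx": 0,"ry": 0,"rz": 0}
    - {"claw": 0,"tx": -6,"ty": 0,"tz": 0,"rx": 0,"ry": 0,"rz": 0}
    - {"claw": 0,"tx": 0,"ty": 0,"tz": -20,"rx": 0,"ry": 0,"rz": 0}
    - {"claw": 0,"tx": 0,"ty": 0,"tz": -25,"rx": 0,"ry": 0,"rz": 0}
    - {"claw": 0,"tx": 0,"ty": 0,"tz": -25,"rx": 0,"ry": 0,"rz": 0.12}
    - {"claw": 0,"tx": 0,"ty": 0,"tz": -25,"rx": 0,"ry": 0,"rz": 0.12}
    - {"claw": 0,"tx": 0,"ty": 0,"tz": -25,"rx": 0,"ry": 0,"rz": 0.12}
    - {"claw": 0,"tx": 0,"ty": 0,"tz": 0,"rx": 0,"ry": 0,"rz": 0.12}
    - {"claw": 0,"tx": 0,"ty": 0,"tz": 0,"rx": 0,"ry": 0,"rz": 0.12}
    - {"claw": 0,"tx": 0,"ty": 0,"tz": 0,"rx": 0,"ry": 0,"rz": 0.12}
    - {"claw": 0,"tx": 0,"ty": 0,"tz": 0,"rx": 0,"ry": 0,"rz": 0.12}
    - {"claw": 0,"tx": 0,"ty": 0,"tz": 0,"rx": 0,"ry": 0,"rz": 0.12}
    - {"claw": 0,"tx": 0,"ty": 0,"tz": 0,"rx": 0,"ry": 0,"rz": 0.12}
    - {"claw": 0,"tx": 0,"ty": 0,"tz": 0,"rx": 0,"ry": 0,"rz": 0.12}
    - {"claw": 0,"tx": 0,"ty": 0,"tz": 0,"rx": 0,"ry": 0,"rz": 0.12}
    - {"claw": 0,"tx": 0,"ty": 0,"tz": 0,"rx": 0,"ry": 0,"rz": 0.06}
    - {"claw": 0,"tx": 0,"ty": 0,"tz": 0,"rx": 0,"ry": 0,"rz": 0}
    - {"claw": 0,"tx": 0,"ty": 0,"tz": 0,"rx": 0,"ry": 0,"rz": 0}

```text
time_s: 11.73
tool_pos: [0.6257, -0.0275, 0.1961]
orientation: [-3.14, 0.0, 1.432]
contact_force: [0.3, -0.3, 0.6]
grip_width: 0.0005
grasp_force: 0.0
```

```bash
python3 - <<'E'
from h import *
s=get_state();print(s['tool_pos'],s['orientation'],s['time_s']); snap('wrist','w3.png')
E
```

```text
[ 0.62569402 -0.02745576  0.19610192] [-3.14005310e+00  4.21995212e-04  1.43245090e+00] 11.7333
```

View pics/w3.png

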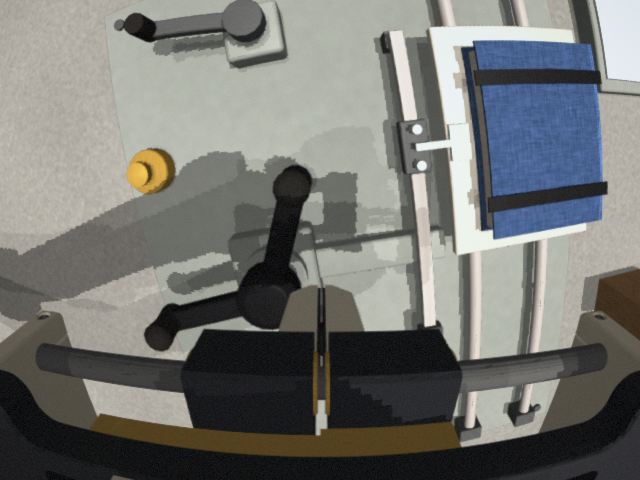

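The pointer tip (418,148) is now midway between the pins (417,129) and (422,166). On to the brake: travel to the lever's near side and descend.

Emit:
step_arm:
  moves:
    - {"claw": 0,"tx": 18.1,"ty": -12.7,"tz": 0,"rx": 0,"ry": 0,"rz": 0}
    - {"claw": 0,"tx": 18.1,"ty": -12.7,"tz": 0,"rx": 0,"ry": 0,"rz": 0}
    - {"claw": 0,"tx": 18.1,"ty": -12.7,"tz": 0,"rx": 0,"ry": 0,"rz": 0}
    - {"claw": 0,"tx": 18.1,"ty": -12.7,"tz": 0,"rx": 0,"ry": 0,"rz": 0}
    - {"claw": 0,"tx": 18.1,"ty": -12.7,"tz": 0,"rx": 0,"ry": 0,"rz": 0}
    - {"claw": 0,"tx": 18.1,"ty": -12.7,"tz": 0,"rx": 0,"ry": 0,"rz": 0}
    - {"claw": 0,"tx": 18.1,"ty": -12.7,"tz": 0,"rx": 0,"ry": 0,"rz": 0}
    - {"claw": 0,"tx": 18.1,"ty": -12.7,"tz": 0,"rx": 0,"ry": 0,"rz": 0}
    - {"claw": 0,"tx": 0,"ty": 0,"tz": 0,"rx": 0,"ry": 0,"rz": 0}
    - {"claw": 0,"tx": 0,"ty": 0,"tz": 21.5,"rx": 0,"ry": 0,"rz": 0}
    - {"claw": 0,"tx": 0,"ty": 0,"tz": 21.5,"rx": 0,"ry": 0,"rz": 0}
    - {"claw": 0,"tx": 0,"ty": 0,"tz": 21.5,"rx": 0,"ry": 0,"rz": 0}
    - {"claw": 0,"tx": 0,"ty": 0,"tz": 21.5,"rx": 0,"ry": 0,"rz": 0}
    - {"claw": 0,"tx": 0,"ty": 0,"tz": 20,"rx": 0,"ry": 0,"rz": 0}
    - {"claw": 0,"tx": 0,"ty": 0,"tz": 19,"rx": 0,"ry": 0,"rz": 0}
    - {"claw": 0,"tx": 0,"ty": 0,"tz": 0,"rx": 0,"ry": 0,"rz": 0}

```text
time_s: 13.12
tool_pos: [0.5434, 0.1281, 0.0679]
orientation: [-3.135, 0.004, 1.431]
contact_force: [-0.6, -0.8, 0.8]
grip_width: 0.0002
grasp_force: 0.0
```

Emit:
step_arm:
  moves:
    - {"claw": 0,"tx": 4,"ty": 0,"tz": 0,"rx": 0,"ry": 0,"rz": 0}
    - {"claw": 0,"tx": 4,"ty": 0,"tz": 0,"rx": 0,"ry": 0,"rz": 0}
    - {"claw": 0,"tx": 4,"ty": 0,"tz": 0,"rx": 0,"ry": 0,"rz": 0}
    - {"claw": 0,"tx": 3,"ty": 0,"tz": 0,"rx": 0,"ry": 0,"rz": 0}
    - {"claw": 0,"tx": 2.78,"ty": -0.8,"tz": 0,"rx": 0,"ry": 0,"rz": 0.06}
    - {"claw": 0,"tx": 2.78,"ty": -0.8,"tz": 0,"rx": 0,"ry": 0,"rz": 0.06}
    - {"claw": 0,"tx": 2.78,"ty": -0.8,"tz": 0,"rx": 0,"ry": 0,"rz": 0.06}
    - {"claw": 0,"tx": 2.78,"ty": -0.8,"tz": 0,"rx": 0,"ry": 0,"rz": 0.06}
    - {"claw": 0,"tx": 2.78,"ty": -0.8,"tz": 0,"rx": 0,"ry": 0,"rz": 0.06}
    - {"claw": 0,"tx": 2.78,"ty": -0.8,"tz": 0,"rx": 0,"ry": 0,"rz": 0.06}
    - {"claw": 0,"tx": 2.78,"ty": -0.8,"tz": 0,"rx": 0,"ry": 0,"rz": 0.06}
    - {"claw": 0,"tx": 2.78,"ty": -0.8,"tz": 0,"rx": 0,"ry": 0,"rz": 0.06}
    - {"claw": 0,"tx": 2.78,"ty": -0.8,"tz": 0,"rx": 0,"ry": 0,"rz": 0.06}
    - {"claw": 0,"tx": 2.78,"ty": -0.8,"tz": 0,"rx": 0,"ry": 0,"rz": 0.06}

```text
time_s: 14.28
tool_pos: [0.5513, 0.1711, 0.0722]
orientation: [3.14, 0.003, 0.827]
contact_force: [-0.7, -4.0, 0.5]
grip_width: 0.0003
grasp_force: 1.9
```

```bash
sed 's/\[.58,-.069\]/[.5943,.1514]/' st.py > sb.py; python3 sb.py
```

```text
t 14.2833 tang,rad -14.665284824420562 -44.94868589747165 arm deg -42.64286740885701 F tool -3.45903243081755 2.2158436385445484 q [-0.21  0.69 -0.21  1.79  0.21  0.69 -1.28] 0.07221875043594822
```

Emit:
step_arm:
  moves:
    - {"claw": 0,"tx": 2.78,"ty": -0.8,"tz": 0,"rx": 0,"ry": 0,"rz": 0.06}
    - {"claw": 0,"tx": 2.78,"ty": -0.8,"tz": 0,"rx": 0,"ry": 0,"rz": 0.06}
    - {"claw": 0,"tx": 2.78,"ty": -0.8,"tz": 0,"rx": 0,"ry": 0,"rz": 0.06}
    - {"claw": 0,"tx": 2.78,"ty": -0.8,"tz": 0,"rx": 0,"ry": 0,"rz": 0.06}
    - {"claw": 0,"tx": 2.78,"ty": -0.8,"tz": 0,"rx": 0,"ry": 0,"rz": 0.06}
    - {"claw": 0,"tx": 2.78,"ty": -0.8,"tz": 0,"rx": 0,"ry": 0,"rz": 0.06}
    - {"claw": 0,"tx": 2.78,"ty": -0.8,"tz": 0,"rx": 0,"ry": 0,"rz": 0.06}
    - {"claw": 0,"tx": 2.78,"ty": -0.8,"tz": 0,"rx": 0,"ry": 0,"rz": 0.06}
    - {"claw": 0,"tx": 1.4,"ty": -0.4,"tz": 0,"rx": 0,"ry": 0,"rz": 0.03}

```text
time_s: 15.03
tool_pos: [0.5623, 0.1892, 0.0715]
orientation: [3.139, 0.012, 0.317]
contact_force: [-9.0, -5.9, 6.3]
grip_width: 0.0005
grasp_force: 4.9
```

```bash
python3 sb.py
```

```text
t 15.0333 tang,rad -18.62939195480019 -45.85769685301451 arm deg -71.81292017828373 F tool -10.385295483950276 2.765976883118852 q [-0.32  0.71 -0.06  1.73  0.06  0.72 -1.67] 0.07147674805200896
```

The force has risen to 10 N, so it is at or near the stop. I'll confirm with a small extra push.

Emit:
step_arm:
  moves:
    - {"claw": 0,"tx": 1.5,"ty": 0,"tz": 0,"rx": 0,"ry": 0,"rz": 0}
    - {"claw": 0,"tx": 1.5,"ty": 0,"tz": 0,"rx": 0,"ry": 0,"rz": 0}
    - {"claw": 0,"tx": 0,"ty": 0,"tz": 0,"rx": 0,"ry": 0,"rz": 0}

```text
time_s: 15.28
tool_pos: [0.5622, 0.1894, 0.0712]
orientation: [3.139, 0.018, 0.32]
contact_force: [-11.1, -6.2, 7.8]
grip_width: 0.0006
grasp_force: 6.4
```

```bash
python3 sb.py
```

```text
t 15.2833 tang,rad -18.510090760658468 -46.19902723051117 arm deg -71.67055761146129 F tool -12.531254227725226 2.406888276938304 q [-0.32  0.71 -0.06  1.73  0.06  0.72 -1.67] 0.07121046868188338
```

It doesn't move any further with 12 N on it, so that's the hard stop. Take the hand away and look.

Emit:
step_arm:
  moves:
    - {"claw": 0,"tx": -6,"ty": 0,"tz": 0,"rx": 0,"ry": 0,"rz": 0}
    - {"claw": 0,"tx": -8,"ty": 0,"tz": 0,"rx": 0,"ry": 0,"rz": 0}
    - {"claw": 0,"tx": -8,"ty": 0,"tz": 0,"rx": 0,"ry": 0,"rz": 0}
    - {"claw": 0,"tx": 0,"ty": 0,"tz": -20,"rx": 0,"ry": 0,"rz": 0}
    - {"claw": 0,"tx": 0,"ty": 0,"tz": -30,"rx": 0,"ry": 0,"rz": 0}
    - {"claw": 0,"tx": 0,"ty": 0,"tz": -30,"rx": 0,"ry": 0,"rz": 0}
    - {"claw": 0,"tx": 0,"ty": 0,"tz": -30,"rx": 0,"ry": 0,"rz": 0}
    - {"claw": 0,"tx": -15,"ty": 20,"tz": -20,"rx": 0,"ry": 0,"rz": 0}
    - {"claw": 0,"tx": -15,"ty": 20,"tz": -20,"rx": 0,"ry": 0,"rz": 0}
    - {"claw": 0,"tx": -15,"ty": 20,"tz": 0,"rx": 0,"ry": 0,"rz": 0}
    - {"claw": 0,"tx": 0,"ty": 0,"tz": 0,"rx": 0,"ry": 0,"rz": 0}
    - {"claw": 0,"tx": 0,"ty": 0,"tz": 0,"rx": 0,"ry": 0,"rz": 0}
    - {"claw": 0,"tx": 0,"ty": 0,"tz": 0,"rx": 0,"ry": 0,"rz": 0}

```text
time_s: 16.37
tool_pos: [0.525, 0.1163, 0.2217]
orientation: [-3.14, -0.001, 0.322]
contact_force: [-0.4, -0.4, -0.2]
grip_width: 0.0003
grasp_force: 0.0
```

```bash
python3 - <<'E'
from h import *
s=get_state();print(s['tool_pos'],s['orientation'],s['contact_force'],s['time_s']); snap('wrist','w4.png')
E
```

```text
[0.52501005 0.11633343 0.22168027] [-3.14039034e+00 -1.34217551e-03  3.22173142e-01] [-0.43649919 -0.44948001 -0.18956982] 16.3667
```

View pics/w4.png

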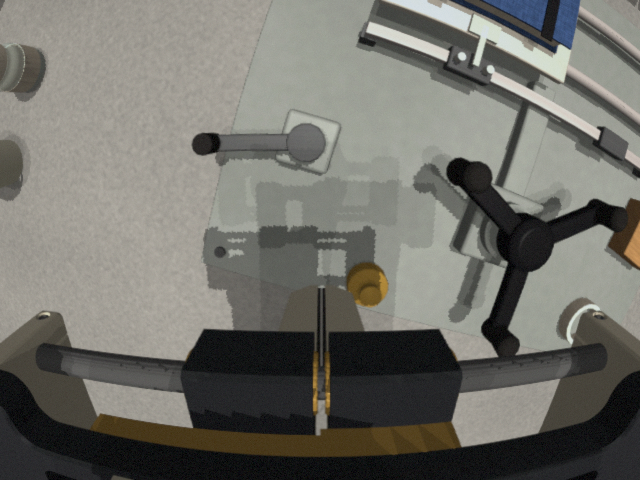

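The lever runs from hub (305,142) to stub (205,144), and the pointer (475,66) sits between the pins (461,57) and (490,70). I'll compute the lever angle and pointer offset.

```bash
python3 - <<'E'
from h import *
s=get_state();P=lambda u,v,z:wz(s,u,v,z)
h=P(306,142,.09); g=P(228,144,.084); t=P(204,143.5,.108); y=.025
for q in(g,t):
    d=q-h; print(np.hypot(*d[:2]), np.pi-(np.arctan2(d[1],d[0])-y))
a,b=P(461,57,.065),P(490,70,.065);d=(a-b)/np.linalg.norm(a-b);print(np.linalg.norm(a-b),(P(475,66,.064)-(a+b)/2)@d)
E
```

```text
0.06486161676698778 1.2704285329080742
0.0781238093290807 1.2953967690373565
0.03039986537219659 -0.00031784845147680025
```

The brake is at about 1.3 rad, its stop, and the pointer is within 0.5 mm of the middle. The hand is clear, so I'm handing in.

```bash
python3 -c "
from h import *
print(close_job())"
```

```text
the job is handed in; nothing more can be done
None
```

The job is handed in: the pointer stands within about 0.5 mm of midway between the forked clip's pins, the brake lever is at its stop (measured about 1.3 rad), and the hand is clear, at about 16.4 s of the 67 s allowed.

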